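# Seal the dry box: two catches, then the vent

## Task

Seal the camera dry box on the top acrylic tier by pressing the three parts on its lid lightly with the fingertips, each about half its height down into the lid or a little more, where it stays: first the orange catch, then the blue catch, and last the white round vent button, so that the trapped air can get out until the end. Only press: do not hit them hard, do not push the box out of its place or pick it up, and leave the lens, the filter wrench and the loose caps where they lie.

Things in the scene. Friction and masses are not known exactly. Their poses are not given: they have to be found in the camera images.
- tiers: Three smoke-grey acrylic tiers, immovable, stepped like stairs: each 280 mm in x, flush on the +y side, the lower ones sticking out to -y. Origin on the shelf under the centre of the top deck (280 x 280 mm, face at z 175 mm). Middle deck's face at 115 mm, bare from y -140 to -250; lower deck's at 55 mm, bare from y -250 to -370.
- drybox: Loose 0.9 kg dry box on the top deck, turned any way round: white, grey flip-top lid 160 (x) by 140 mm (y), shut (does not open here). Origin at the centre of its underside; lid's upper face 75 mm above. Hinges on +x, small lip on -x. On the lid, 16 mm proud when up: orange catch at x -50, y +45 mm; blue catch at x -50, y -45; white vent at x +35, y 0.
- orange_catch (a joint): Travel of the orange square push catch, 28 x 28 mm: 0 = up (16 mm proud of the lid), 0.012 m = down on its hard stop (4 mm proud). It starts 0 to 1.5 mm down. It slides straight down into the lid and stays where it is left; the push needed rises evenly from about 4 N at the top to 7.6 N at the stop; it counts as pressed down past 5 mm.
- orange_catch_top (a point): Centre of the upper face of the orange square push catch, 28 x 28 mm; moves down with it; axes as the dry box's.
- blue_catch (a joint): Travel of the blue square push catch, 28 x 28 mm: 0 = up (16 mm proud of the lid), 0.012 m = down on its hard stop (4 mm proud). It starts 0 to 1.5 mm down. It slides straight down into the lid and stays where it is left; the push needed rises evenly from about 4 N at the top to 7.6 N at the stop; it counts as pressed down past 5 mm.
- blue_catch_top (a point): Centre of the upper face of the blue square push catch, 28 x 28 mm; moves down with it; axes as the dry box's.
- vent (a joint): Travel of the white round vent button, 30 mm across: 0 = up (16 mm proud of the lid), 0.012 m = down on its hard stop (4 mm proud). It starts 0 to 1.5 mm down. It slides straight down into the lid and stays where it is left; the push needed rises evenly from about 4 N at the top to 7.6 N at the stop; it counts as pressed down past 5 mm.
- vent_top (a point): Centre of the upper face of the white round vent button, 30 mm across; moves down with it; axes as the dry box's.
- lens: Bystander: black telephoto lens lying on the lower deck, 200 mm long along x, 84 mm thick, on a steel foot. Origin at the centre of the foot's underside, top 94 mm above.
- wrench: Bystander: stainless filter wrench lying flat on the middle deck, an 88 mm ring with a two-bar handle to +x, 8 mm thick. Origin on its underside, 45 mm along +x from the ring's centre.
- cap_top: Bystander: black lens cap, 50 mm across, 12 mm high, lying on the top deck by a corner near the dry box. Origin at the centre of its underside.
- cap_middle: Bystander: black lens cap, 68 mm across, 12 mm high, lying on the middle deck. Origin at the centre of its underside.
Things that resemble listed ones, but are neither listed nor needed, are in the scene too. Leave any green, pink or yellow look-alike of the drybox alone.

How it is judged:
By the outcome, as a careful person would: the job done as asked, in the order asked, and still so for the second after the job is handed in, with the robot touching nothing.
It also fails if it takes over 45 s, if anything falls off the work surface, if the arm or the gripper's body presses on something with over 40 N, if the wrist force passes 120 N, or if a joint passes its speed limit or range.

## Robot

A 7-joint arm with a two-finger parallel gripper is mounted at the origin on the work surface. World frame = base frame: x ahead of the robot, y to its left, z up, the work surface at z = 0. Lengths are in m, angles in rad, forces in N, time in s.
With the tool pointing down it reaches from about 0.425 to 0.95 m from the base axis. Payload 4.7 kg.
Tool frame: the origin (TCP) lies on the centre line of the jaws, within the pads' length; the fingertips stand robot.nose_length ahead of it and the grasp point (between the pads) lies 8 mm behind it (robot.nose_length is the distance from the TCP to the fingertips, in m); z points along the fingers, x is the direction in which the jaws open and shut, and the axes are right-handed (so a half turn about z gives the same grasp; the last joint's range is limited). The gripper opens to 85 mm and grips with 20 to 120 N. Pads are 22 mm wide; open, the fingers measure 114 mm over their backs; the gripper's body (76 mm by 85 mm) begins 54 mm behind the grasp point. The pads swing forward as they close: fully open they stand 13 mm farther back than shut.
Start: joints at [1.221, 0.469, -0.049, 1.532, 0.024, 1.141, -0.082], TCP at [0.213, -0.641, 0.242] pointing down, gripper open.
Joint ranges: [-2.59, 2.59], [-0.33, 1.99], [-1.39, 1.29], [0.1, 2.45], [-1.04, 4.18], [0.21, 1.99], [-2.66, 2.66]. Speed limits (rad/s): [2.57, 2.57, 3.14, 3.14, 3.14, 3.14, 3.14].

## Interface

Orientations are given as [roll, pitch, yaw] about the fixed x, y, z axes, in that order (R = Rz(yaw) Ry(pitch) Rx(roll)).
In Python, from plant import robot gives the robot as it stands. Calls block until the motion is done:
- robot.goto(position, orientation): joint-space move of the TCP to a pose.
- robot.move_straight(position, vel=0.15, attitude=None, contact_N=None): straight line of the TCP; attitude=None keeps the orientation; vel is the mean speed in m/s. With contact_N (N) it stops when the force on the tool has changed by that much, and returns True; else False.
- robot.move_joints(angles): joint-space move.
- robot.grip(opening, strength=None): opening from 0.0 (shut) to 1.0 (fully open); strength is the grip in N (None keeps the last); returns when the fingers have stopped.
- robot.sleep(seconds).
- robot.inverse_kinematics(position, orientation): joint angles nearest the present ones, or None.
- robot.sense(): the state.
- robot.grab_frame(name): name is "scene" or "top"; returns a dict with "image" (384x512x3 uint8, red, green, blue), "range_z" (384x512 float32, m along the optical axis (not along the pixel's ray), 0 where there is no reading), "fx", "fy", "cx", "cy" (pixels), "dist_coeffs" ([k1, k2, p1, p2, k3] as OpenCV has them; the pictures are not rectified), "R" (3x3) and "t" (3): a world point X has camera coordinates R X + t. Camera axes: x right, y down, z forward; pixel columns grow to the right and rows downward; lengths in m; the calibration is good to about 2 mm. A picture is of the moment at which its call begins.
A pose or a line that the arm cannot do raises robot.IKError and nothing moves.
- robot.close_job(): hands the job in, once; it reports no verdict.
The state is a dict: "t": time; "joint_pos": joint angles; "joint_velocities": joint speeds; "effort": joint torques, N m; "tcp_pos": TCP position; "tcp_rot": TCP orientation; "wrist_force": force on the tool from outside, world axes, zero at the start; "torque": the same for the moment, N m; "opening": opening from 0.0 (shut) to 1.0 (fully open).
Only numpy, scipy, OpenCV 4.12 (cv2) and the standard library are available. Lean on these libraries where they do the work, as an engineer would, in place of code of your own. Each camera call takes 0.05 s, during which the arm holds its last target. There are 200 camera calls.

## Working session

There is one attempt and no reset: what is moved stays moved. The work goes in short steps, each a Python script; the robot and the scene stay as the last script left them, time stands still between calls to the robot, and variables do not carry over. Pictures are saved under pics/ and viewed, about 8 in all and at most 12, crops included, and the job is handed in when it is done.

```bash
mkdir -p pics; ls; python3 - <<'E'
from plant import robot
import cv2,numpy as np,pickle
for n in("scene","top"):
    f=robot.grab_frame(n); pickle.dump(f,open(n+".pkl","wb"))
    cv2.imwrite(f"pics/{n}0.png",f["image"][:,:,::-1])
    print(n,(-f["R"].T@f["t"]).round(3),f["dist_coeffs"])
s=robot.sense();print(s["t"],s["tcp_pos"],s["tcp_rot"],s["opening"],robot.nose_length)
E
```

```text
pics
scene [1.052 0.148 1.114] [-0.0839584  0.         0.         0.         0.       ]
top [ 0.441 -0.011  1.268] [0.01224819 0.         0.         0.         0.        ]
0.1 [ 0.21275249 -0.64006138  0.24133906] [-3.14159082e+00  1.79789489e-03 -1.24992495e+00] 0.9938226496553345 0.011
```

View pics/top0.png

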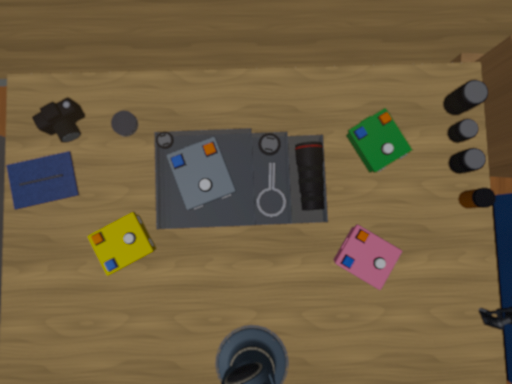

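View pics/scene0.png

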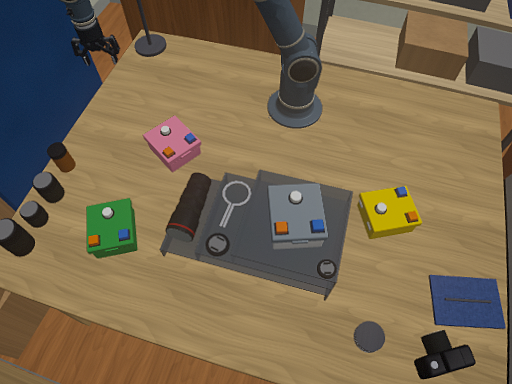

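The top view shows the grey-lidded dry box with orange at (209,149), blue at (178,160) and vent at (205,185). In the scene view they are at (281,228), (318,226) and (297,196).

```bash
cat >vis.py <<'E'
import cv2,numpy as np
seeds={"top":dict(o=(209,149),b=(178,160),v=(205,185)),"scene":dict(o=(281,228),b=(318,226),v=(297,196))}
def locate(f,name):
    im=f["image"]; hsv=cv2.cvtColor(im,cv2.COLOR_RGB2HSV); out={}
    K=np.array([[f["fx"],0,f["cx"]],[0,f["fy"],f["cy"]],[0,0,1]])
    for k,s in seeds[name].items():
        m={"o":cv2.inRange(hsv,(3,150,100),(20,255,255)),"b":cv2.inRange(hsv,(100,120,80),(125,255,255)),"v":cv2.inRange(hsv,(0,0,185),(180,40,255))}[k]
        w=np.zeros_like(m); cv2.circle(w,s,14,255,-1); m&=w
        v,u=np.nonzero(m); z=f["range_z"][v,u]; g=z>0; u,v,z=u[g],v[g],z[g]
        p=cv2.undistortPoints(np.c_[u,v].astype(float)[:,None],K,np.array(f["dist_coeffs"]))[:,0]
        X=(np.c_[p*z[:,None],z]-f["t"])@f["R"]
        h=np.median(X[:,2][X[:,2]>np.percentile(X[:,2],40)]); t=X[abs(X[:,2]-h)<.006]
        # same pixels' rays cut by plane z=0.265, as check
        C=-f["R"].T@f["t"]; d=np.c_[p,np.ones(len(p))]@f["R"]; Y=C+d*((.265-C[2])/d[:,2])[:,None]
        rc=cv2.minAreaRect(Y[:,:2].astype(np.float32)*1000)
        out[k]=t.mean(0); print(name,k,len(u),len(t),t.mean(0).round(4),"h",h.round(4),"ext",np.ptp(t,0).round(3),"plane",np.round(rc[0],1),np.round(rc[1],1))
    return out
E
python3 - <<'E'
import pickle
from vis import *
for n in("top","scene"):
    f=pickle.load(open(n+".pkl","rb")); o=locate(f,n)
    d=lambda a,b:np.linalg.norm((o[a]-o[b])[:2]).round(4)
    print(d("o","b"),d("o","v"),d("b","v"), "exp .09 .0962 .0962")
f=pickle.load(open("top.pkl","rb"))
cv2.imwrite("pics/c0.png",cv2.resize(f["image"][120:240,140:340,::-1],None,fx=4,fy=4,interpolation=cv2.INTER_NEAREST))
E
```

```text
top o 108 107 [0.6393 0.0951 0.2634] h 0.264 ext [0.03  0.032 0.008] plane [638.9  94.7] [27.3 27.3]
top b 117 110 [0.6093 0.1794 0.2649] h 0.2661 ext [0.031 0.032 0.011] plane [608.7 179. ] [29.1 28.1]Traceback (most recent call last):
  File "<stdin>", line 4, in <module>
  File "vis.py", line 10, in locate
    p=cv2.undistortPoints(np.c_[u,v].astype(float)[:,None],K,np.array(f["dist_coeffs"]))[:,0]
      ~~~~~~~~~~~~~~~~~~~^^^^^^^^^^^^^^^^^^^^^^^^^^^^^^^^^^^^^^^^^^^^^^^^^^^^^^^^^^^^^^^
cv2.error: OpenCV(4.12.0) /io/opencv/modules/calib3d/src/undistort.dispatch.cpp:347: error: (-215:Assertion failed) CV_IS_MAT(_src) && CV_IS_MAT(_dst) && (_src->rows == 1 || _src->cols == 1) && (_dst->rows == 1 || _dst->cols == 1) && _src->cols + _src->rows - 1 == _dst->rows + _dst->cols - 1 && (CV_MAT_TYPE(_src->type) == CV_32FC2 || CV_MAT_TYPE(_src->type) == CV_64FC2) && (CV_MAT_TYPE(_dst->type) == CV_32FC2 || CV_MAT_TYPE(_dst->type) == CV_64FC2) in function 'cvUndistortPointsInternal'
```

```bash
python3 - <<'E'
import pickle,vis,cv2
for n in("top","scene"):
    f=pickle.load(open(n+".pkl","rb"));h=cv2.cvtColor(f["image"],cv2.COLOR_RGB2HSV)
    u,v=vis.seeds[n]["v"]; print(f["image"][v,u-12:u+13].mean(1).astype(int)); print(h[v,u])
E
sed -i 's/(0,0,185),(180,40,255)/(0,0,170),(180,70,255)/' vis.py
python3 - <<'E'
import pickle
from vis import *
for n in("top","scene"):
    f=pickle.load(open(n+".pkl","rb")); o=locate(f,n)
    d=lambda a,b:np.linalg.norm((o[a]-o[b])[:2]).round(4)
    print(d("o","b"),d("o","v"),d("b","v"), "exp .09 .0962 .0962")
E
```

```text
[108 107 108 107  99  91 118 151 163 163 163 163 162 162 163 161 149 111
  68  73  98 106 107 107 106]
[115   9 166]
[124 124 130  81  34 133 191 195 191 191 190 191 190 191 194 204 132 102
 124 125 124 125 124 124 126]
[ 30   1 191]
top o 108 107 [0.6393 0.0951 0.2634] h 0.264 ext [0.03  0.032 0.008] plane [638.9  94.7] [27.3 27.3]
top b 117 110 [0.6093 0.1794 0.2649] h 0.2661 ext [0.031 0.032 0.011] plane [608.7 179. ] [29.1 28.1]Traceback (most recent call last):
  File "<stdin>", line 4, in <module>
  File "vis.py", line 10, in locate
    p=cv2.undistortPoints(np.c_[u,v].astype(float)[:,None],K,np.array(f["dist_coeffs"]))[:,0]
      ~~~~~~~~~~~~~~~~~~~^^^^^^^^^^^^^^^^^^^^^^^^^^^^^^^^^^^^^^^^^^^^^^^^^^^^^^^^^^^^^^^
cv2.error: OpenCV(4.12.0) /io/opencv/modules/calib3d/src/undistort.dispatch.cpp:347: error: (-215:Assertion failed) CV_IS_MAT(_src) && CV_IS_MAT(_dst) && (_src->rows == 1 || _src->cols == 1) && (_dst->rows == 1 || _dst->cols == 1) && _src->cols + _src->rows - 1 == _dst->rows + _dst->cols - 1 && (CV_MAT_TYPE(_src->type) == CV_32FC2 || CV_MAT_TYPE(_src->type) == CV_64FC2) && (CV_MAT_TYPE(_dst->type) == CV_32FC2 || CV_MAT_TYPE(_dst->type) == CV_64FC2) in function 'cvUndistortPointsInternal'
```

```bash

sed -i 's/(0,0,170),(180,70,255)/(0,0,140 if name=="top" else 160),(180,70,255)/' vis.py
python3 - <<'E'
import pickle
from vis import *
from plant import robot
for n in("top","scene"):
    f=pickle.load(open(n+".pkl","rb")); o=locate(f,n)
    d=lambda a,b:np.linalg.norm((o[a]-o[b])[:2]).round(4)
    print(d("o","b"),d("o","v"),d("b","v"), "exp .09 .0962 .0962")
    q=o["b"]-o["o"]; print("yaw of box y", np.degrees(np.arctan2(-q[1],-q[0])))
for y in np.arange(-3,3.2,.5):
    print(y.round(2),[robot.inverse_kinematics([*o[k][:2],z],[np.pi,0,y]) is not None for k in "obv" for z in(.26,.33)])
E
```

```text
top o 108 107 [0.6393 0.0951 0.2634] h 0.264 ext [0.03  0.032 0.008] plane [638.9  94.7] [27.3 27.3]
top b 117 110 [0.6093 0.1794 0.2649] h 0.2661 ext [0.031 0.032 0.011] plane [608.7 179. ] [29.1 28.1]
top v 81 81 [0.5448 0.1088 0.2638] h 0.2646 ext [0.024 0.024 0.01 ] plane [543.9 108.6] [23.5 23.7]
0.0895 0.0955 0.0957 exp .09 .0962 .0962
yaw of box y -70.38978424270582
scene o 123 117 [0.6426 0.0948 0.264 ] h 0.2649 ext [0.032 0.029 0.008] plane [642.9  96.1] [27.1 27.2]
scene b 120 118 [0.612  0.1797 0.2645] h 0.2655 ext [0.033 0.031 0.01 ] plane [612.4 180. ] [27.3 27.2]
scene v 82 78 [0.5454 0.1082 0.2636] h 0.2643 ext [0.027 0.026 0.006] plane [546.1 108.3] [27.  23.2]
0.0902 0.0981 0.0977 exp .09 .0962 .0962
yaw of box y -70.15469499229684
-3.0 [True, True, True, True, True, True]
-2.5 [True, True, True, True, True, True]
-2.0 [True, True, True, True, True, True]
-1.5 [True, True, True, True, True, True]
-1.0 [True, True, True, True, True, True]
-0.5 [True, True, True, True, True, True]
0.0 [True, True, True, True, True, True]
0.5 [True, True, True, True, True, True]
1.0 [True, True, True, True, True, True]
1.5 [True, True, True, True, True, True]
2.0 [True, True, True, True, True, True]
2.5 [True, True, True, True, True, True]
3.0 [True, True, True, True, True, True]
```

```bash
cat >press.py <<'E'
from plant import robot
import numpy as np
T=dict(o=(.6405,.095),b=(.6105,.1795),v=(.5448,.1085)); ORI=[np.pi,0,np.radians(-70.3)]
def tip(): return robot.sense()["tcp_pos"][2]-robot.nose_length
def st(m): s=robot.sense(); print(m,"t",round(s["t"],2),np.round(s["tcp_pos"],4),"tip",tip().round(4),"F",np.round(s["wrist_force"],2),flush=True)
def press(k,depth=.0072):
    x,y=T[k]; n=robot.nose_length
    robot.goto([x,y,.30+n],ORI); robot.sleep(.2); st(k+" above")
    robot.move_straight([x,y,.274+n],vel=.06); robot.sleep(.2); st("near")
    hit=robot.move_straight([x,y,.258+n],vel=.008,contact_N=2.0); st(f"hit {hit}")
    if hit:
        z=tip()
        if .261<z<.270: robot.move_straight([x,y,z-depth+n],vel=.008); robot.sleep(.2); st("pressed")
        else: print("ODD contact height")
    robot.move_straight([x,y,.30+n],vel=.08); st("up")
E
python3 - <<'E'
from press import *
robot.grip(0.0); print(robot.nose_length,robot.sense()["opening"])
p=robot.sense()["tcp_pos"]; robot.move_straight([p[0],p[1],.38],vel=.2)
robot.goto([*T["o"],.38],ORI); st("over")
press("o")
E
```

```text
0.011 0.0008269281729837211
over t 4.69 [0.6408 0.0938 0.3798] tip 0.3688 F [-0.4  -0.48 -0.4 ]
o above t 5.28 [0.6415 0.0956 0.3136] tip 0.3026 F [-0.77 -0.47  0.4 ]
near t 6.06 [0.6407 0.0951 0.2854] tip 0.2744 F [-0.6  -0.06  0.57]
hit True t 7.24 [0.6405 0.095  0.2756] tip 0.2646 F [0.28 0.15 4.31]
pressed t 8.39 [0.6405 0.095  0.2688] tip 0.2578 F [-0.63 -0.76  5.9 ]
up t 9.07 [0.6404 0.0949 0.3109] tip 0.2999 F [ 0.63  0.2  -0.54]
```

```bash
python3 - <<'E'
from press import *
from vis import *
press("b"); 
press("v")
x,y=T["v"]; robot.move_straight([x,y,.40],vel=.2)
robot.goto([.45,-.35,.40],ORI); robot.sleep(.3); st("away")
for n in("top","scene"):
    f=robot.grab_frame(n); locate(f,n); cv2.imwrite(f"pics/{n}1.png",f["image"][:,:,::-1])
E
```

```text
b above t 9.72 [0.6112 0.1777 0.3104] tip 0.2994 F [ 0.51 -0.53 -0.24]
near t 10.51 [0.6107 0.1797 0.2854] tip 0.2744 F [ 0.68  0.14 -0.37]
hit True t 11.62 [0.6105 0.1795 0.2767] tip 0.2657 F [ 0.08 -0.56  3.23]
pressed t 12.78 [0.6105 0.1795 0.2697] tip 0.2587 F [ 0.65 -0.44  5.  ]
up t 13.44 [0.6104 0.1794 0.3109] tip 0.2999 F [-0.07 -0.13 -0.32]
v above t 14.12 [0.5452 0.1096 0.3109] tip 0.2999 F [-0.58 -0.07  0.31]
near t 14.9 [0.545  0.1086 0.2854] tip 0.2744 F [0.4  0.64 0.4 ]
hit True t 16.1 [0.5448 0.1085 0.2754] tip 0.2644 F [0.38 0.47 3.21]
pressed t 17.27 [0.5448 0.1085 0.2684] tip 0.2574 F [-0.76  0.54  5.89]
up t 17.96 [0.5446 0.1083 0.3109] tip 0.2999 F [0.03 0.04 0.13]
away t 20.56 [ 0.4504 -0.3494  0.4001] tip 0.3891 F [0.21 0.54 0.04]
top o 106 105 [0.6397 0.0949 0.2564] h 0.2575 ext [0.03  0.029 0.008] plane [637.7  94.3] [27.7 27.3]
top b 117 111 [0.6092 0.1792 0.2578] h 0.2588 ext [0.032 0.032 0.011] plane [608.2 178. ] [28.6 28.1]
top v 81 81 [0.545  0.1092 0.2567] h 0.2577 ext [0.024 0.024 0.008] plane [543.8 108.6] [23.5 23.7]
scene o 114 111 [0.6412 0.095  0.2568] h 0.2576 ext [0.03  0.031 0.008] plane [645.6  96.8] [27.  27.1]
scene b 112 109 [0.6106 0.1795 0.2574] h 0.2584 ext [0.031 0.032 0.008] plane [614.2 179.3] [27.4 27.7]
scene v 80 80 [0.5456 0.1084 0.2563] h 0.2574 ext [0.027 0.027 0.008] plane [550.8 108.3] [23.7 26. ]
```

View pics/scene1.png

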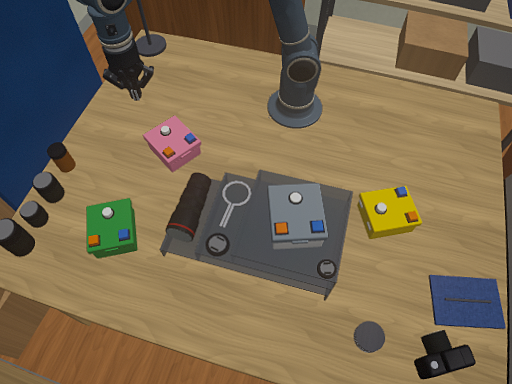

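The scene view shows the box, with orange (281,228), blue (318,226) and vent (296,198), in place and all three parts lower. The bystanders haven't moved and the arm is clear, so I'm handing in.

```bash
python3 -c "
from plant import robot
print(robot.close_job())"
```

```text
the job is handed in; nothing more can be done
None
```

The dry box is sealed and the job is handed in. With the jaws shut, I pressed the orange catch, then the blue catch and last the vent, all slowly. The wrist force never read above about 6 N, and the arm finished clear of everything at about 20.6 s.

**Press depth:** taking the lid at its nominal height of 250 mm, the last fingertip heights put orange about 8.2 mm down, blue 7.3 mm and the vent 8.6 mm. All are past the 5 mm mark. Blue is slightly under half its 16 mm height.

**Camera check:** after the presses, both cameras' depth readings showed the part tops at 257.4 to 258.8 mm, which agrees with the fingertip heights to within about 0.3 mm.

**Position check:** the catch and vent positions match the first ones to within about 1.5 mm, so the box did not shift measurably. By eye, the lens, wrench and caps are where they were in the final picture.

**What failed or disagreed:** my first two attempts to find the vent in the images failed on a brightness threshold, before any motion. The two cameras also differed by up to 3 mm in x on the catches, so I used in-between values for those.

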